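# Index the bolt feeder three compartments

### The arm

A 6-joint arm with a two-finger parallel gripper is mounted at the origin on the work surface. World frame = base frame: x ahead of the robot, y to its left, z up, the work surface at z = 0. Lengths are in m, angles in rad, forces in N, time in s.
With the tool pointing down it reaches from about 0.35 to 0.85 m from the base axis. Payload 8.1 kg.
Tool frame: the origin (TCP) lies on the centre line of the jaws, within the pads' length; the fingertips stand 11 mm ahead of it and the grasp point (between the pads) lies 8 mm behind it (tip_reach is the z of the fingertips in the tool frame, in m); z points along the fingers, y is the direction in which the jaws open and shut (so a half turn about z gives the same grasp; the last joint's range is limited). The gripper opens to 93 mm and grips with 3 to 60 N. Pads are 15 mm wide; open, the fingers measure 128 mm over their backs; the gripper's body (75 mm by 188 mm) begins 65 mm behind the grasp point.
Start: joints at [1.099, 0.13, 1.488, -0, 1.523, -0.085], TCP at [0.226, 0.556, 0.23] pointing down, gripper open.
Joint ranges: [-2.96, 2.96], [-0.89, 2.26], [0.02, 2.5], [-1.34, 4.48], [0, 2.73], [-2.66, 2.66]. Speed limits (rad/s): [2.39, 2.39, 2.79, 3.14, 3.14, 3.14].

### API

Orientations are given as a rotation vector (axis times angle).
In Python, from plant import read_state, read_camera, camera_params, close_job, silhouettes, tip_of, tip_reach gives the robot as it stands.
- The arm moves only by the shell command python3 -m creep 'ROWS' [FORCE]. ROWS is JSON, a list of rows, each a list of 5 numbers: the shift along the tool's x, y, z in m, then the turn about the tool's z in rad, then the closure in counts, from 0 (fully open) to 255 (shut). In form: [[dx, dy, dz, twist, gripper], ...]. A call has 1 to 12 rows; each row shifts and turns the commanded pose from where the row before left it, along the tool's axes as they then stand; what a row does not reach is not made up. A row lasts 1/12 s, in which the tool goes at most 41.7 mm and 7.16 degrees, less where a joint would pass 70% of its speed; a pose out of reach is approached as far as the arm can. A call is refused whole if a number of a shift passes 0.0417 or a number of a turn 0.125, either way. A call with a gripper value outside its range is refused whole. The fingers move at their own pace and stop on an object; FORCE is the grip in N (left out, the last holds). Time passes only in rows, so rows that do not move let the fingers close. It gives the time, the measured TCP pose, the force and the opening at its end, in the units of the state.
- read_state(): the state, without advancing time (a new reading comes with each control period).
- read_camera(name): name is "scene" or "top"; returns the picture (420x560x3 uint8, red, green, blue); there is no depth.
- camera_params(name): a dict with "fov_y" (degrees; the focal length in pixels is half the picture's height over the tangent of half this angle, whatever the lens; pixels are square), "cx", "cy" (the principal point, pixels), "k1" (the pictures are not rectified: a ray, as slopes to the right and down, at radius r is drawn at 1 + k1 r^2 times it, then the intrinsics apply), "position" and "rotation" of the camera in the world. Camera axes: x right, y down, z forward; pixel columns grow to the right and rows downward; lengths in m; the calibration is good to about 2 mm. A picture is of the moment at which its call begins. camera_params takes no time and is no camera call.
- close_job(): hands the job in, once; it reports no verdict.
Trained networks look in the newest picture that a camera, given by its name, has taken for a name from the list of things; names that differ only in an ending like _2 or _b are one class to them, and where a whole thing is asked for, a point or a joint stands for the part that bears it (a point fixed in the world has none). Each returns a list of dicts, best first, with "confidence" (0 to 1); they miss things now and then, are a little off and sometimes report something else, mostly with a low value. They report only what shows in the picture. A call takes as long as a camera call.
- silhouettes(camera, query): "region" (420x560 bool, what is visible of it) and "pixel" ([column, row] in pixels, amid what is visible of it).
- tip_of(camera, query): "pixel" ([column, row] in pixels: a listed point, or the origin of a listed thing).
The state is a dict: "t": time; "q": joint angles; "dq": joint speeds; "joint_torque": joint torques, N m; "tool_pos": TCP position; "orientation": TCP orientation; "force": force on the tool from outside, world axes, zero at the start; "wrist_torque": the same for the moment, N m; "opening": finger opening in m.
Only numpy, scipy, OpenCV 4.12 (cv2) and the standard library are available. Lean on these libraries where they do the work, as an engineer would, in place of code of your own. Each camera call takes 0.05 s, during which the arm holds its last target.

### The job

Two lever-fed rotary trays stand on the stockroom bench, one holding bolts and one holding nuts. Three compartments of the bolt tray are empty, from the one at the spout onward: work the bolt feeder's ratchet lever exactly three full strokes, each to its stop and all the way back to rest, so that the first full compartment stands at the spout. Leave the lever of the nut feeder alone.

Things in the scene. Friction and masses are not known exactly. Their poses are not given: they have to be found in the camera images.
- bolt_feeder: Feeder with bolts in its tray (one 44 mm bolt per compartment, three empty; the nut feeder is alike, with nuts). Fixed to the bench. Origin: on the tray's upright axis at bench height; z up. Base 216 mm across, 12 high; black 10-compartment tray in a fixed wall 172 across, top 64 mm up, hub 66. A spout points to +x (to 149 mm from the axis), the lever sticks out on the -x side.
- bolt_lever (a joint): Low steel arm turning about the feeder's axis, with an upright black grip 18 mm across, 135 mm from that axis, 56 to 116 mm above the bench. Rad: 0 at rest, 0.85 at the stop, counter-clockwise from above. The grip lies at angle 2.717 + value from the feeder's +x (a stroke swings it from the +y to the -y side). Sprung back to rest; 2 to 5 N work it. Full stroke: over 0.74, then back under 0.10.
- bolt_tray (a joint): Turn of the bolt tray in rad, 0 at the start, counter-clockwise from above. Saw teeth round its foot are driven by a spring pawl on the lever: the first 0.22 rad of a stroke are idle, the rest carries the tray along, so a full stroke advances it one compartment (0.628). The lever coming back leaves it where it is.
- nut_lever (a joint): The lever of the nut feeder (the bystander with three hexagon nuts in every compartment, otherwise built the same), rad, 0 at rest, 0.85 at its stop.

How it is judged:
On the way, in this order (a step that is already met when the one before it is completed fails the run):
1. the bolt feeder's lever is taken to its stop (0.74 rad or more) for the first stroke (value of joint bolt_lever above 0.74 rad), for 0.04 s.
2. the lever is back at rest (under 0.10 rad) and the tray has advanced one compartment (0.45 to 0.80 rad) (value of joint bolt_lever below 0.1 rad and value of joint bolt_tray between 0.45 and 0.8 rad), for 0.1 s.
3. the second stroke reaches the stop (0.74 rad or more) (value of joint bolt_lever above 0.74 rad), for 0.04 s.
4. the lever is back at rest (under 0.10 rad) and the tray has advanced two compartments (1.08 to 1.42 rad) (value of joint bolt_lever below 0.1 rad and value of joint bolt_tray between 1.08 and 1.42 rad), for 0.1 s.
5. the third stroke reaches the stop (0.74 rad or more) (value of joint bolt_lever above 0.74 rad), for 0.04 s.
At the end, for the whole second after the job is handed in: The bolt tray has advanced three compartments in all (1.885 rad, within about 10 degrees: 1.71 to 2.06 rad) and the levers of both feeders are at rest (under 0.10 rad) (value of joint bolt_tray between 1.71 and 2.06 rad and value of joint each of bolt_lever, nut_lever below 0.1 rad); the robot touches nothing.
It fails at once if the nut feeder's lever is worked (moved by more than 0.22 rad) (value of joint nut_lever above 0.22 rad).
It also fails if it takes over 51 s, if anything falls off the work surface, if the arm or the gripper's body presses on something with over 40 N, if the wrist force passes 120 N, or if a joint passes its speed limit or range.

## Working session

There is one attempt and no reset: what is moved stays moved. The work goes in short steps, Python scripts to look and compute and a shell command to move; the robot and the scene stay as the last step left them, time stands still between calls to the robot, and variables do not carry over. Pictures are saved under pics/ and viewed, and the job is handed in when it is done.

```bash
mkdir -p pics; ls; cat > h.py <<'E'
import numpy as np, cv2
from plant import *
def ray(cam,px):
    p=camera_params(cam); f=210/np.tan(np.radians(p["fov_y"])/2)
    d=(np.array(px,float)-[p["cx"],p["cy"]])/f; u=d.copy()
    for _ in range(30): u=d/(1+p["k1"]*(u@u))
    return np.array(p["position"]),np.array(p["rotation"])@np.array([u[0],u[1],1])
def at_z(cam,px,z):
    o,d=ray(cam,px); return o+d*(z-o[2])/d[2]
def proj(cam,X):
    p=camera_params(cam); f=210/np.tan(np.radians(p["fov_y"])/2)
    c=np.array(p["rotation"]).T@(np.array(X)-p["position"]); u=c[:2]/c[2]
    return u*(1+p["k1"]*(u@u))*f+[p["cx"],p["cy"]]
E
python3 - <<'E'
from h import *
for c in("scene","top"):
    im=read_camera(c); cv2.imwrite(f"pics/{c}0.png",im[:,:,::-1]); print(camera_params(c))
    for q in("bolt_feeder","bolt_lever","nut_lever"):
        for r in tip_of(c,q): print(c,q,"tip",r["pixel"],r["confidence"],at_z(c,r["pixel"],0))
        for r in silhouettes(c,q): print(c,q,"sil",r["pixel"],r["confidence"],r["region"].sum())
print(read_state())
E
```

```text
pics
{'fov_y': 51.526421372578845, 'cx': 272.94913831987213, 'cy': 209.31490465777634, 'k1': -0.08273103938962402, 'position': array([ 1.13821974, -0.3793409 ,  0.52762859]), 'rotation': array([-2.01158384, -1.07015298,  0.53396715])}Traceback (most recent call last):
  File "<stdin>", line 5, in <module>
  File "h.py", line 9, in at_z
    o,d=ray(cam,px); return o+d*(z-o[2])/d[2]
                                         ~^^^
IndexError: invalid index to scalar variable.
```

Rotation is a rotation vector.

```bash
sed -i 's/np.array(p\["rotation"\])/cv2.Rodrigues(np.array(p["rotation"]))[0]/' h.py
python3 - <<'E'
from h import *
for c in("scene","top"):
    im=read_camera(c); cv2.imwrite(f"pics/{c}0.png",im[:,:,::-1]); print(camera_params(c))
    for q in("bolt_feeder","bolt_lever","nut_lever"):
        for r in tip_of(c,q): print(c,q,"tip",r["pixel"],r["confidence"],at_z(c,r["pixel"],0))
        for r in silhouettes(c,q): print(c,q,"sil",r["pixel"],r["confidence"],r["region"].sum())
print(read_state())
E
```

```text
{'fov_y': 51.526421372578845, 'cx': 272.94913831987213, 'cy': 209.31490465777634, 'k1': -0.08273103938962402, 'position': array([ 1.13821974, -0.3793409 ,  0.52762859]), 'rotation': array([-2.01158384, -1.07015298,  0.53396715])}
scene bolt_feeder tip [355.2, 188.7] 0.96 [0.60247873 0.18867317 0.        ]
scene bolt_feeder sil [355.7, 182.2] 0.95 7073Traceback (most recent call last):
  File "<stdin>", line 5, in <module>
ValueError: it knows: bolt_feeder
```

View pics/scene0.png

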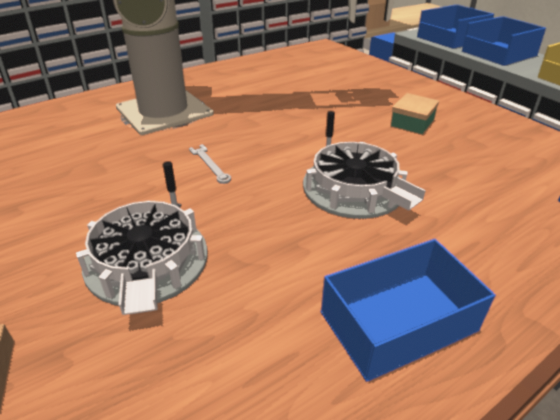

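The scene picture shows the nut feeder at about (140,245) with its grip at (170,178). The bolt feeder is at about (355,180) with its grip at (330,125), and a blue bin stands at (405,305).

```bash

python3 - <<'E'
from h import *
c="top"
im=read_camera(c); cv2.imwrite(f"pics/{c}0.png",im[:,:,::-1]); print(camera_params(c))
q="bolt_feeder"
for r in tip_of(c,q): print(c,q,"tip",r["pixel"],r["confidence"],at_z(c,r["pixel"],0))
for r in silhouettes(c,q): print(c,q,"sil",r["pixel"],r["confidence"],r["region"].sum())
print(read_state())
# scene grip top/bottom estimate
E
```

```text
{'fov_y': 46.232107547099936, 'cx': 275.12070799107187, 'cy': 219.37101362412443, 'k1': -0.05198615661955439, 'position': array([0.50609198, 0.00647233, 0.9925057 ]), 'rotation': array([-2.16452981,  2.17624145, -0.11299597])}
top bolt_feeder tip [185.1, 224.2] 0.69 [0.59839719 0.18645343 0.        ]
top bolt_feeder sil [181.2, 223.0] 0.92 10059
{'t': 0.4, 'q': array([ 1.09859085e+00,  1.30521370e-01,  1.48832385e+00,  7.53732742e-06,
        1.52303071e+00, -8.53847797e-02]), 'dq': array([-0.00035417, -0.00168244,  0.00040485, -0.00028607, -0.00034106,
       -0.00020231]), 'joint_torque': array([-8.14139712e-04, -5.58977330e+01, -4.91325974e+01,  7.65592768e-02,
        2.64496106e-02,  5.63478395e-06]), 'tool_pos': array([0.22628235, 0.5556152 , 0.22949458]), 'orientation': array([-6.03819545e-01, -3.08293219e+00,  4.24527542e-04]), 'force': array([-0.45037329, -0.08249244,  1.09165524]), 'wrist_torque': array([-0.01244475,  0.00660231, -0.06183874]), 'opening': 0.09295842005622486}
```

View pics/top0.png

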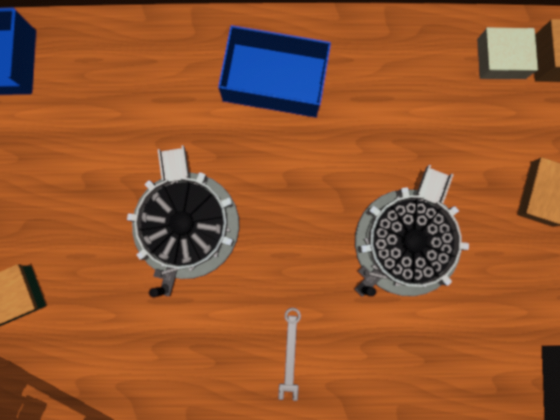

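Seen from above, the bolt feeder is at about (183,223), with its spout toward the top of the image (+x) and its grip near (158,292). I'll zoom in for an accurate grip and axis fix.

```bash

python3 - <<'E'
from h import *
im=cv2.imread("pics/top0.png")[140:320,110:270]; a=cv2.resize(im,None,fx=3.3,fy=3.3,interpolation=2)
cv2.imwrite("pics/topz.png",a)
im=cv2.imread("pics/scene0.png")[100:220,290:440]; a=cv2.resize(im,None,fx=4,fy=4,interpolation=2)
cv2.imwrite("pics/scz.png",a)
E
```

```text
(no output)
```

View pics/topz.png

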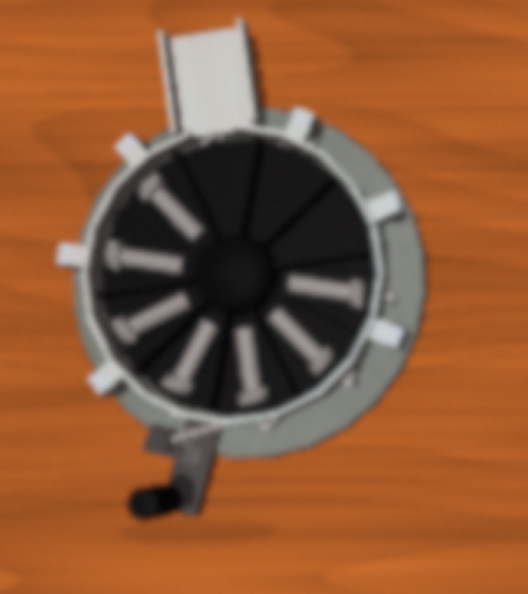

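View pics/scz.png

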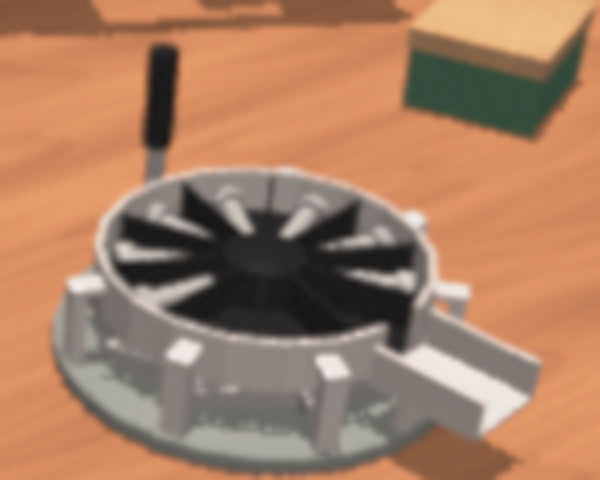

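```bash

python3 - <<'E'
from h import *
g=at_z("top",(153.9,292.4),.116); print("grip top",g, at_z("scene",(330.75,112.25),.116), at_z("scene",(329.25,135.75),.056))
c=at_z("top",(180.6,221.8),.064);print("wall", c, at_z("scene",(356,158),.064))
sp=at_z("top",((205)/3.3+110,30/3.3+140),.04); print("spout",sp)
for C in ([.600,.187],c[:2]):
  d=g[:2]-C; print(np.hypot(*d), np.arctan2(*d[::-1]), np.arctan2(*d[::-1])-2.717, "yaw spout",np.arctan2(sp[1]-C[1],sp[0]-C[0]))
s=read_state(); print(cv2.Rodrigues(s["orientation"])[0].round(3))
# overlay
im=cv2.imread("pics/top0.png")
yaw=np.arctan2(g[1]-c[1],g[0]-c[0])-2.717
for r,z in((.108,.012),(.086,.064)):
  for t in np.linspace(0,6.28,60):
    u=proj("top",[c[0]+r*np.cos(t),c[1]+r*np.sin(t),z]); cv2.circle(im,tuple(int(round(v*1)) for v in u),0,(0,255,0),-1)
u=proj("top",[c[0]+.149*np.cos(yaw),c[1]+.149*np.sin(yaw),.03]);cv2.circle(im,tuple(int(v) for v in u),1,(0,0,255),-1)
cv2.imwrite("pics/ov.png",cv2.resize(im[140:320,110:270],None,fx=3.3,fy=3.3))
E
```

```text
grip top [0.46659504 0.21947243 0.116     ] [0.46845246 0.22203723 0.116     ] [0.46648624 0.2248802  0.056     ]
wall [0.59706615 0.18348001 0.064     ] [0.58479971 0.19777707 0.064     ]
spout [0.74421121 0.20713968 0.04      ]
0.13730019474629765 2.9028235421533304 0.1858235421533303 yaw spout 0.13875663522787876
0.13534461694619407 2.8724223752860043 0.15542237528600422 yaw spout 0.15942686005135803
[[-0.926  0.377 -0.   ]
 [ 0.377  0.926 -0.   ]
 [ 0.    -0.    -1.   ]]
```

View pics/ov.png

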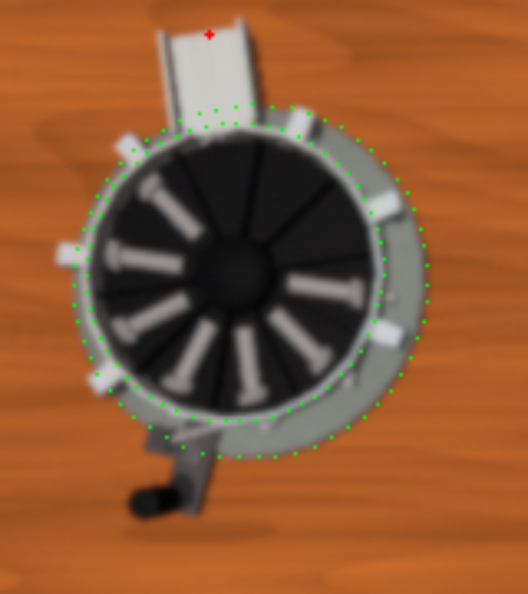

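The fix holds up. The axis is at (0.597, 0.1835), yaw is about 0.157, and the spout and base overlays match. The grip is at (0.467, 0.220), 135 mm from the axis, so it's at rest at an angle of 2.873. Next I'll move above the grip, with tool x radial.

```bash
python3 -m creep '[[-0.025,-0.0157,0,0,0],[-0.025,-0.0157,0,0,0],[-0.025,-0.0157,0,0,0],[-0.025,-0.0157,0,0,0],[-0.025,-0.0157,0,0,0],[-0.025,-0.0157,0,0,0],[-0.025,-0.0157,0,0,0],[-0.025,-0.0157,0,0,0],[-0.025,-0.0157,0,0,0],[-0.025,-0.0157,0,0,0],[-0.025,-0.0157,0,0,0],[-0.025,-0.0157,0,0,0]]' 30
cat > rel.py <<'E'
from h import *
s=read_state(); R=cv2.Rodrigues(s["orientation"])[0]; p=np.array(s["tool_pos"]); C=np.array([.597,.1835])
d=p[:2]-C; th=np.arctan2(d[1],d[0])%(2*np.pi)
g=R.T@(np.array([.467,.2200,.081])-p)
print("t",s["t"],"p",p.round(4),"r",np.hypot(*d).round(4),"rel",round(th-2.873,3),"toolx",round(np.arctan2(R[1,0],R[0,0])%(2*np.pi)-2.873,3),"F",s["force"].round(1),"tau",s["wrist_torque"].round(2),"op",round(s["opening"],4),"to grip(tool)",g.round(4),"q6",s["q"][5].round(2))
E
python3 rel.py
```

```text
t: 1.4
tool_pos: [0.4338, 0.2668, 0.2299]
orientation: [0.604, 3.083, 0.001]
force: [-0.0, -0.1, 0.1]
opening: 0.0932
t 1.4 p [0.4338 0.2668 0.2299] r 0.1833 rel -0.203 toolx -0.118 F [-0.  -0.1  0.1] tau [-0.03  0.04  0.06] op 0.0932 to grip(tool) [-0.0484 -0.0308  0.1489] q6 -0.73
```

```bash
python3 -m creep '[[-0.0161,-0.0103,0,0,0],[-0.0161,-0.0103,0,0,0],[-0.0161,-0.0103,0,-0.118,0],[0,0,0.02,0,0],[0,0,0.025,0,0],[0,0,0.025,0,0],[0,0,0.02,0,0],[0,0,0.005,0,0],[0,0,0,0,0]]' 30
python3 rel.py; python3 - <<'E'
from h import *
for c in ("scene","top"):
    im=read_camera(c)[:,:,::-1]; cv2.imwrite(f"pics/{c}1.png",im)
a=cv2.resize(cv2.imread("pics/scene1.png")[20:220,230:440],None,fx=3,fy=3);cv2.imwrite("pics/s1z.png",a)
E
```

```text
t: 2.15
tool_pos: [0.4648, 0.2207, 0.1329]
orientation: [-0.421, -3.11, 0.003]
force: [-0.9, -0.7, -0.1]
opening: 0.093
t 2.15 p [0.4648 0.2207 0.1329] r 0.1373 rel -0.006 toolx -0.0 F [-0.9 -0.7 -0.1] tau [-0.   -0.02  0.05] op 0.093 to grip(tool) [-0.0024  0.      0.0519] q6 -0.96
```

View pics/s1z.png

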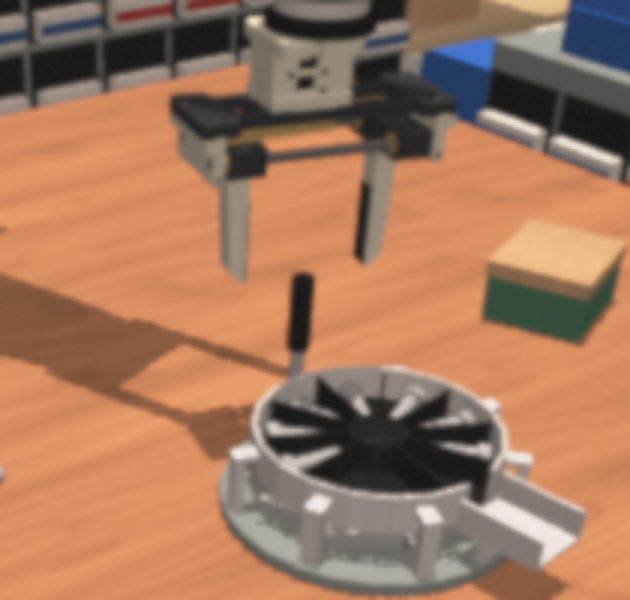

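The zoomed scene picture shows the grip, with its top at (302,278), centred between fingertips at (240,278) and (368,262). I'll lower, then partly close.

```bash
python3 -m creep '[[-0.001,0,0.018,0,0],[-0.001,0,0.018,0,0],[0,0,0.014,0,0],[0,0,0.002,0,0],[0,0,0,0,100],[0,0,0,0,140],[0,0,0,0,170],[0,0,0,0,170],[0,0,0,0,170],[0,0,0,0,170]]' 30
python3 rel.py; python3 - <<'E'
from h import *
im=read_camera("scene")[:,:,::-1]
cv2.imwrite("pics/s2z.png",cv2.resize(im[20:220,230:440],None,fx=3,fy=3))
E
```

```text
t: 3.08
tool_pos: [0.4685, 0.2208, 0.0833]
orientation: [0.421, 3.112, 0.001]
force: [-0.7, 0.1, -0.2]
opening: 0.057
t 3.0833 p [0.4685 0.2208 0.0833] r 0.1338 rel -0.014 toolx -0.0 F [-0.7  0.1 -0.2] tau [ 0.03 -0.   -0.03] op 0.057 to grip(tool) [ 0.0012 -0.0012  0.0023] q6 -0.96
```

View pics/s2z.png

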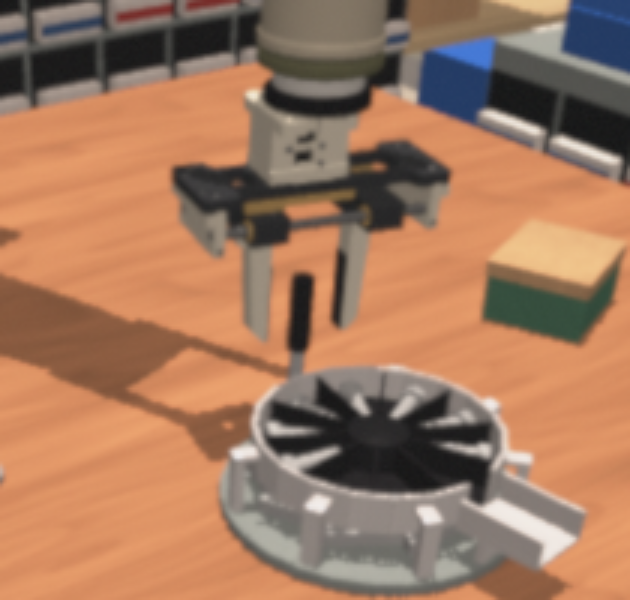

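The fingers straddle the grip and are still closing. I'll let them finish.

```bash
python3 -m creep '[[0,0,0,0,170],[0,0,0,0,170],[0,0,0,0,170],[0,0,0,0,170],[0,0,0,0,170],[0,0,0,0,170]]' 30
python3 rel.py
```

```text
t: 3.63
tool_pos: [0.4681, 0.2207, 0.0826]
orientation: [-0.421, -3.113, 0.0]
force: [0.3, -1.2, -0.0]
opening: 0.0314
t 3.6333 p [0.4681 0.2207 0.0826] r 0.1342 rel -0.012 toolx -0.0 F [ 0.3 -1.2 -0. ] tau [-0.06 -0.06 -0.03] op 0.0314 to grip(tool) [ 0.0009 -0.0009  0.0016] q6 -0.96
```

```bash
python3 -m creep '[[-0.0004,-0.0108,0,-0.08,170],[-0.0004,-0.0108,0,-0.08,170],[-0.0004,-0.0108,0,-0.08,170],[-0.0004,-0.0108,0,-0.08,170],[-0.0004,-0.0108,0,-0.08,170],[-0.0004,-0.0108,0,-0.08,170],[-0.0004,-0.0108,0,-0.08,170],[-0.0004,-0.0108,0,-0.08,170],[-0.0004,-0.0108,0,-0.08,170],[-0.0004,-0.0108,0,-0.08,170],[0,0,0,0,170]]' 30
python3 rel.py
```

```text
t: 4.55
tool_pos: [0.4822, 0.1156, 0.0829]
orientation: [-0.829, 3.03, 0.0]
force: [-0.8, 3.4, 1.9]
opening: 0.0309
t 4.55 p [0.4822 0.1156 0.0829] r 0.1334 rel 0.803 toolx 0.803 F [-0.8  3.4  1.9] tau [ 0.52  0.2  -0.02] op 0.0309 to grip(tool) [-0.0401  0.0976  0.0019] q6 -1.97
```

```bash
python3 -m creep '[[-0.0001,-0.0040,0,-0.03,170],[-0.0001,-0.0040,0,-0.03,170],[0,-0.0027,0,-0.02,170],[0,0,0,0,170],[0,0,0,0,170]]' 30
python3 rel.py; python3 - <<'E'
from h import *
im=read_camera("top")[:,:,::-1]
cv2.imwrite("pics/t3.png",cv2.resize(im[140:320,110:270],None,fx=3.3,fy=3.3))
E
```

```text
t: 4.97
tool_pos: [0.4873, 0.1078, 0.0828]
orientation: [-0.942, 2.997, 0.001]
force: [-1.5, 3.6, 1.9]
opening: 0.0314
t 4.9667 p [0.4873 0.1078 0.0828] r 0.1333 rel 0.873 toolx 0.878 F [-1.5  3.6  1.9] tau [ 0.66  0.13 -0.08] op 0.0314 to grip(tool) [-0.0476  0.1037  0.0018] q6 -2.07
```

View pics/t3.png

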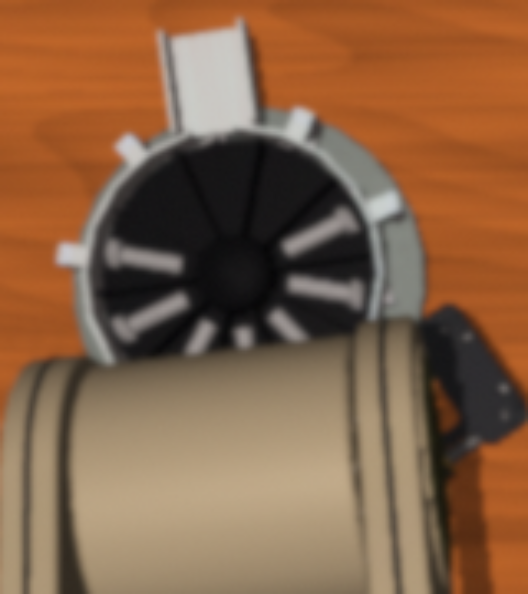

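The tray has advanced about one compartment: the bolt that was lower left of the spout has moved around. I'll creep to the hard stop, where the force should rise.

```bash
python3 -m creep '[[0,-0.0027,0,-0.02,170],[0,-0.002,0,-0.01,170],[0,0,0,0,170]]' 30
python3 rel.py
```

```text
t: 5.27
tool_pos: [0.4884, 0.1067, 0.0826]
orientation: [0.991, -2.98, -0.01]
force: [-10.4, 17.8, 7.7]
opening: 0.0314
t 5.2667 p [0.4884 0.1067 0.0826] r 0.133 rel 0.884 toolx 0.911 F [-10.4  17.8   7.7] tau [ 3.12  1.63 -0.03] op 0.0314 to grip(tool) [-0.0507  0.1035  0.0023] q6 -2.11
```

The force rose to about 22 N, so that's the stop. Now I'll return to rest.

```bash
python3 -m creep '[[-0.0001,0.0108,0,0.08,170],[-0.0003,0.0108,0,0.08,170],[-0.0003,0.0108,0,0.08,170],[-0.0003,0.0108,0,0.08,170],[-0.0003,0.0108,0,0.08,170],[-0.0003,0.0108,0,0.08,170],[-0.0003,0.0108,0,0.08,170],[-0.0003,0.0108,0,0.08,170],[-0.0003,0.0108,0,0.08,170],[-0.0003,0.0108,0,0.08,170],[-0.0003,0.0108,0,0.08,170],[0,0.004,0,0.03,170]]' 30
python3 rel.py; python3 -m creep '[[0,0,0,0,170],[0,0,0,0,170],[0,0,0,0,170]]' 30;python3 rel.py; python3 - <<'E'
from h import *
im=read_camera("scene")[:,:,::-1]
cv2.imwrite("pics/s4.png",cv2.resize(im[20:220,230:440],None,fx=3,fy=3))
E
```

```text
t: 6.27
tool_pos: [0.4666, 0.2205, 0.0825]
orientation: [0.428, 3.112, -0.001]
force: [-0.7, 0.2, 0.1]
opening: 0.0311
t 6.2667 p [0.4666 0.2205 0.0825] r 0.1355 rel -0.008 toolx -0.005 F [-0.7  0.2  0.1] tau [ 0.05  0.03 -0.01] op 0.0311 to grip(tool) [-0.0005 -0.0003  0.0015] q6 -0.95
t: 6.52
tool_pos: [0.4664, 0.2192, 0.0824]
orientation: [-0.419, -3.113, 0.001]
force: [0.7, -0.6, -0.5]
opening: 0.0313
t 6.5167 p [0.4664 0.2192 0.0824] r 0.1354 rel 0.002 toolx 0.001 F [ 0.7 -0.6 -0.5] tau [ 0.   -0.05  0.02] op 0.0313 to grip(tool) [-0.0004  0.001   0.0014] q6 -0.96
```

View pics/s4.png

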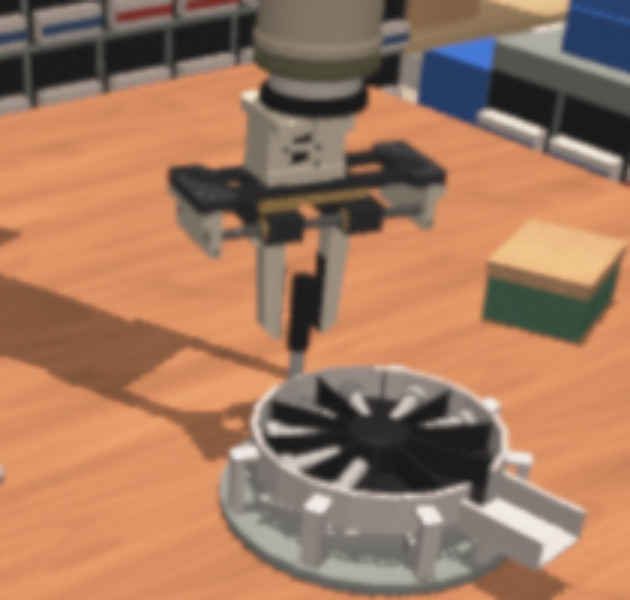

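The lever is back at rest: the grip top is at (302,278), as at the start. The tray is one compartment on. Now stroke 2.

```bash
python3 -m creep '[[-0.0004,-0.0108,0,-0.08,170],[-0.0004,-0.0108,0,-0.08,170],[-0.0004,-0.0108,0,-0.08,170],[-0.0004,-0.0108,0,-0.08,170],[-0.0004,-0.0108,0,-0.08,170],[-0.0004,-0.0108,0,-0.08,170],[-0.0004,-0.0108,0,-0.08,170],[-0.0004,-0.0108,0,-0.08,170],[-0.0004,-0.0108,0,-0.08,170],[-0.0004,-0.0108,0,-0.08,170],[-0.0001,-0.0080,0,-0.06,170],[0,0,0,0,170]]' 30
python3 rel.py; python3 -m creep '[[0,-0.0027,0,-0.02,170],[0,-0.0027,0,-0.02,170],[0,0,0,0,170],[0,0,0,0,170]]' 30;python3 rel.py
```

```text
t: 7.57
tool_pos: [0.4847, 0.1076, 0.0829]
orientation: [-0.918, 3.004, 0.0]
force: [-0.5, 3.6, 2.8]
opening: 0.0316
t 7.5667 p [0.4847 0.1076 0.0829] r 0.1355 rel 0.863 toolx 0.862 F [-0.5  3.6  2.8] tau [ 0.63  0.09 -0.01] op 0.0316 to grip(tool) [-0.0482  0.1031  0.0019] q6 -2.05
t: 7.9
tool_pos: [0.4864, 0.1055, 0.0828]
orientation: [0.975, -2.986, -0.004]
force: [-3.3, 9.3, 4.4]
opening: 0.0311
t 7.9 p [0.4864 0.1055 0.0828] r 0.1353 rel 0.883 toolx 0.9 F [-3.3  9.3  4.4] tau [ 1.51  0.67 -0.02] op 0.0311 to grip(tool) [-0.0519  0.1039  0.002 ] q6 -2.09
```

The stop is reached again: rel is 0.883 and the force is rising. Returning.

```bash
python3 -m creep '[[-0.0001,0.0108,0,0.08,170],[-0.0004,0.0108,0,0.08,170],[-0.0004,0.0108,0,0.08,170],[-0.0004,0.0108,0,0.08,170],[-0.0004,0.0108,0,0.08,170],[-0.0004,0.0108,0,0.08,170],[-0.0004,0.0108,0,0.08,170],[-0.0004,0.0108,0,0.08,170],[-0.0004,0.0108,0,0.08,170],[-0.0004,0.0108,0,0.08,170],[-0.0004,0.0108,0,0.08,170],[0,0.0027,0,0.02,170]]' 30
python3 -m creep '[[0,0,0,0,170],[0,0,0,0,170],[0,0,0,0,170]]' 30;python3 rel.py; python3 - <<'E'
from h import *
im=read_camera("scene")[:,:,::-1]
cv2.imwrite("pics/s5.png",cv2.resize(im[20:220,230:440],None,fx=3,fy=3))
E
```

```text
t: 8.9
tool_pos: [0.4653, 0.2204, 0.0826]
orientation: [0.426, 3.112, -0.0]
force: [-0.5, -0.2, -1.1]
opening: 0.0314
t: 9.15
tool_pos: [0.4652, 0.2188, 0.0825]
orientation: [-0.418, -3.113, 0.001]
force: [-0.2, 0.2, -0.8]
opening: 0.031
t 9.15 p [0.4652 0.2188 0.0825] r 0.1364 rel 0.007 toolx 0.001 F [-0.2  0.2 -0.8] tau [-0.01 -0.05  0.05] op 0.031 to grip(tool) [-0.0014  0.0016  0.0015] q6 -0.96
```

View pics/s5.png

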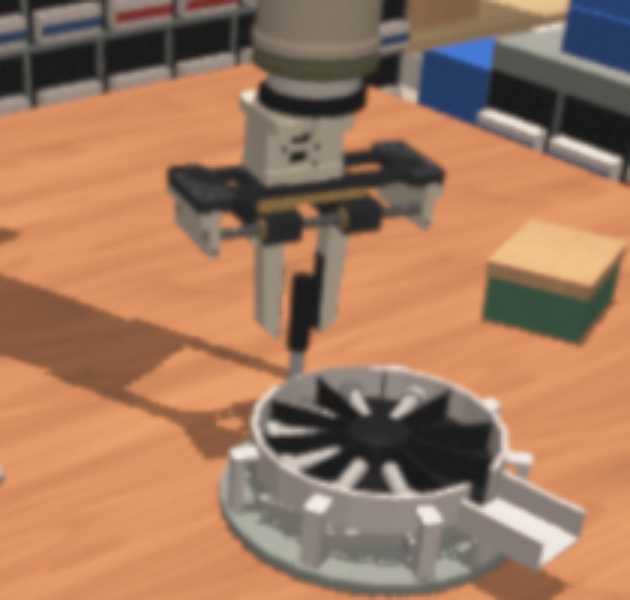

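The lever is at rest with the grip top at (302,278), and the tray is two compartments on, with a new bolt at (395,478). Stroke 3.

```bash
python3 -m creep '[[-0.0005,-0.0108,0,-0.08,170],[-0.0005,-0.0108,0,-0.08,170],[-0.0005,-0.0108,0,-0.08,170],[-0.0004,-0.0108,0,-0.08,170],[-0.0004,-0.0108,0,-0.08,170],[-0.0004,-0.0108,0,-0.08,170],[-0.0004,-0.0108,0,-0.08,170],[-0.0004,-0.0108,0,-0.08,170],[-0.0004,-0.0108,0,-0.08,170],[-0.0004,-0.0108,0,-0.08,170],[-0.0001,-0.0080,0,-0.06,170],[0,0,0,0,170]]' 30
python3 rel.py; python3 -m creep '[[0,-0.0027,0,-0.02,170],[0,-0.0027,0,-0.02,170],[0,0,0,0,170],[0,0,0,0,170]]' 30;python3 rel.py
```

```text
t: 10.2
tool_pos: [0.4838, 0.1072, 0.0829]
orientation: [-0.919, 3.004, 0.0]
force: [-1.0, 3.0, 2.9]
opening: 0.0313
t 10.2 p [0.4838 0.1072 0.0829] r 0.1365 rel 0.862 toolx 0.862 F [-1.   3.   2.9] tau [ 0.63  0.21 -0.  ] op 0.0313 to grip(tool) [-0.0491  0.1029  0.0019] q6 -2.05
t: 10.53
tool_pos: [0.4856, 0.105, 0.0827]
orientation: [0.975, -2.986, -0.004]
force: [-4.8, 7.2, 4.6]
opening: 0.0312
t 10.5333 p [0.4856 0.105  0.0827] r 0.1363 rel 0.883 toolx 0.9 F [-4.8  7.2  4.6] tau [ 1.4   0.62 -0.01] op 0.0312 to grip(tool) [-0.0529  0.1038  0.002 ] q6 -2.09
```

```bash
python3 -m creep '[[-0.0001,0.0108,0,0.08,170],[-0.0004,0.0108,0,0.08,170],[-0.0004,0.0108,0,0.08,170],[-0.0004,0.0108,0,0.08,170],[-0.0004,0.0108,0,0.08,170],[-0.0004,0.0108,0,0.08,170],[-0.0004,0.0108,0,0.08,170],[-0.0004,0.0108,0,0.08,170],[-0.0004,0.0108,0,0.08,170],[-0.0004,0.0108,0,0.08,170],[-0.0004,0.0108,0,0.08,170],[0,0.0027,0,0.02,170]]' 30
python3 -m creep '[[0,0,0,0,140],[0,0,0,0,110],[0,0,0,0,100],[0,0,0,0,100],[0,0,0,0,100],[0,0,0,0,100]]' 30;python3 rel.py
python3 -m creep '[[0,0,-0.01,0,100],[0,0,-0.02,0,100],[0,0,-0.03,0,100],[0,0,-0.03,0,100],[0,0,-0.03,0,100],[0.02,0.01,-0.03,0,100],[0.025,0.025,-0.01,0,100],[0.025,0.025,0,0,100],[0.025,0.025,0,0,100],[0.02,0.025,0,0,100],[0.02,0.025,0,0,100],[0,0,0,0,100]]' 30;python3 rel.py
 python3 - <<'E'
from h import *
im=read_camera("scene")[:,:,::-1]
cv2.imwrite("pics/s6.png",cv2.resize(im[20:220,230:440],None,fx=3,fy=3))
im=read_camera("top")[:,:,::-1]
cv2.imwrite("pics/t6.png",im)
E
```

```text
t: 11.53
tool_pos: [0.4645, 0.2201, 0.0826]
orientation: [0.426, 3.112, -0.0]
force: [0.3, -0.7, -0.7]
opening: 0.0309
t: 12.03
tool_pos: [0.4646, 0.2187, 0.0827]
orientation: [0.421, 3.113, -0.0]
force: [-0.1, -0.1, -0.3]
opening: 0.0562
t 12.0333 p [0.4646 0.2187 0.0827] r 0.137 rel 0.009 toolx -0.0 F [-0.1 -0.1 -0.3] tau [-0.    0.02 -0.01] op 0.0562 to grip(tool) [-0.002   0.0019  0.0017] q6 -0.96
t: 13.03
tool_pos: [0.3676, 0.3892, 0.2436]
orientation: [-0.414, -3.113, -0.004]
force: [0.5, 0.1, -0.5]
opening: 0.0568
t 13.0333 p [0.3676 0.3892 0.2436] r 0.3081 rel -0.463 toolx 0.004 F [ 0.5  0.1 -0.5] tau [ 0.06  0.01 -0.04] op 0.0568 to grip(tool) [-0.1403 -0.1377  0.1622] q6 -0.59
```

View pics/s6.png

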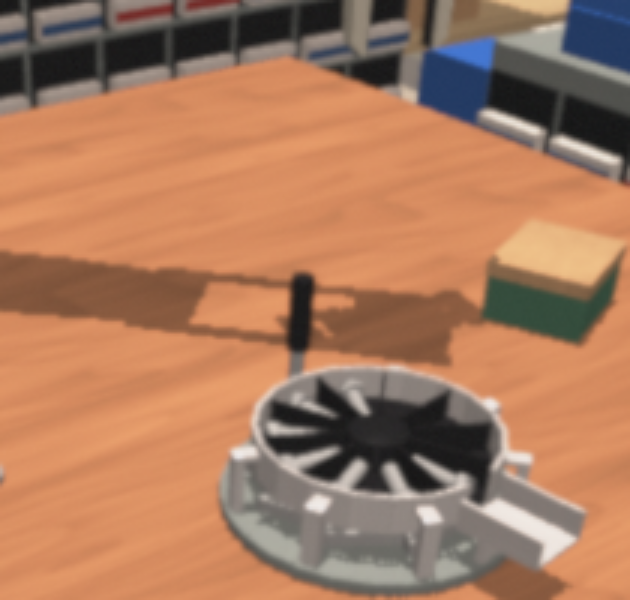

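View pics/t6.png

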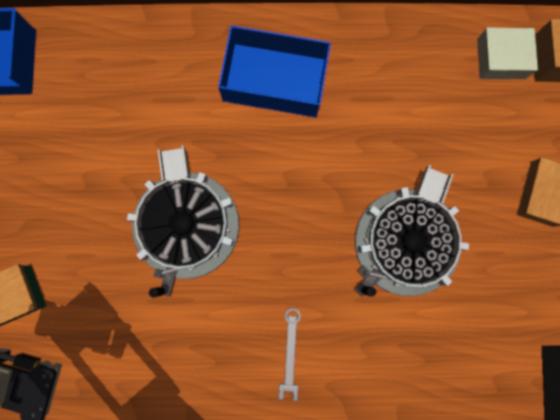

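In the top picture a bolt stands at the spout (178,193), and the empty compartments are now past it. The bolt grip (158,292) and nut grip (368,290) are where they were at the start, and the arm is clear. I'm handing in.

```bash
python3 -c "
from plant import *
print(close_job())"
```

```text
the job is handed in; nothing more can be done
None
```

I worked the bolt feeder's lever three full strokes and handed the job in at about 13 s of the 51 s allowed. No verdict was reported.

- **Method:** The open fingers straddled the grip and followed its arc. On each stroke I pushed until the force rose from about 4 N (the spring) to between 10 and 22 N, which I took as the stop. Then I brought the lever back to rest.
- **Stop:** All three strokes ended at the same place, with the tool about 0.88 rad round from its start. Allowing for the finger gap, that puts the lever at about its 0.85 stop. Joint values aren't readable directly, so this comes from the tool pose and the force.
- **Tray and levers:** The pictures after strokes 1 and 2 showed the bolt lever at rest and the tray one compartment further on each time. The last pictures show the first full compartment at the spout, both levers where they started, and the arm clear of everything with about zero force.
- **Disagreements:** The trained network's centre for the bolt feeder was about 5 mm off my overlay fit, and I used the fit. Apart from that, no check failed.

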